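Close the nut tub and stack it

TASK

The hex nuts are being put away: drop the last loose nut into the open tub with the others, then close the tub with its lid - hook the lid's tongue under the rail at one end of the tub and press the other end down until the sprung clip snaps over it. Then set the closed tub gently on top of the full tub, which stays where it stands, so that all four feet drop into the corner recesses of the lid below. Keep the tub upright throughout and leave the other things on the bench alone.

Things in the scene. Friction and masses are not known exactly. Their poses are not given: they have to be found in the camera images.
- tub: Open grey tub, 120 mm long (x) by 57 wide (y), 0.12 to 0.2 kg, loose. Origin: its centre at the soles of its feet, z up. Flat rim at z = 40 mm; walls 2.5 mm (sides) and 3 mm (ends) thick; inner floor at z = 10.5. A rail for the lid's tongue on the +x end, a black sprung clip on the -x end (outside at x = -66, thumb lip to -71, top at z = 51 mm).
- rail_edge (a point): Middle of the lower inner edge of the tub's rail, at (51.5, 0, 45.3) mm in the tub's frame. The rail is 48 mm wide in y, top at z = 48; from this edge it overhangs 5.5 mm inward from an upright whose inner face is at x = 57. Below it the gap down to the rim level is 5.3 mm, and farther down the inside of the tub is open. The lid's tongue goes under it.
- foot (a point): Centre of the sole of one foot of the open tub, at (40, 19, 0) mm in its frame; the four round feet are at x = +-40, y = +-19 mm, 10 mm across, 8 mm high, with square-edged soles.
- clip (a joint): Sprung clip on the tub's -x end, 22 mm wide, pin along y at x = -64.5, z = 16 mm. 0 rad: upright, held by its spring; grows as its nose is pushed outward. Nose reaches in to x = -53.5 mm: lead-in slope on top (z = 46 to 51), flat underside at z = 44. A ledge pressed down swings it out about 0.15 rad, then it snaps back to 0 above the ledge: 5 to 10 N, over 20 N if the lid binds (press again).
- tub_lid: White lid, 0.06 kg, right way up. Plate x = -50 to 50.5, 60 mm wide (y), 8 mm thick; origin at the centre of the plate's underside, z up. Shut, it lies on the rim, origin 40 mm above the tub's, axes as the tub's, overhanging its sides by 1.5 mm. Ribs below (4 mm deep, x = -20 to 30, outer faces y = +-25, 1 mm off the walls; one 3 mm deep at x = -55) drop inside the walls; it lies on them.
- tongue_tip (a point): Middle of the lower edge of the lid's tongue tip, at (56, 0, 0) mm in the lid's frame. The tongue is 40 mm wide, from x = 50.5 to 56, z = 0 to 3.5 mm. It goes under the rail with the lid tilted about y by some 10 to 20 degrees, this end low; then the lid swings down flat. If a rib rides on a side wall, the lid rolls 1.5 degrees, high on that side: shift it 1 to 3 mm away.
- ledge_end (a point): Middle of the upper edge of the lid's thin ledge for the clip, at (-57, 0, 2.5) mm in the lid's frame. The ledge is 40 mm wide, from x = -57 to -50, z = 0 to 2.5 mm. To shut the lid press on the plate's top (z = 8) near x = -44 until the clip snaps; the plate's end there must go down about 10 mm from where the ledge first rests on the clip's slope.
- full_tub: The same kind of tub, full and already closed, 0.7 kg, loose, not to be moved. 120 x 57 mm, lid 60 mm wide, lid top at z = 48 mm; origin at its centre at the soles of its feet, axes as the open tub's. A tub seated on it has its origin 44 mm above this one; 48 mm means that feet stand on the lid beside the recesses. Either way round will do.
- recess (a point): Centre of the floor of one recess in the full tub's lid, at (40, 19, 44) mm in its frame. Four square recesses, 12 x 12 mm and 4 mm deep, at x = +-40, y = +-19 mm; the open tub's own lid has the same four.
- nut: The loose steel hex nut to be put away, 22 mm across flats (two of them face its +-x), 10 mm high, lying flat on the bench to the right of the tubs; origin at the centre of its underside.
- nut_2: A like nut already in the open tub.
- nut_3: A like nut already in the open tub.
- pliers: Bystander: pliers with red handles, 147 x 42 x 10 mm, lying on the bench; origin at the centre.
- pin_tin: Bystander: round tin of track pins, 55 mm across, 23 mm high.
- sanding_block: Bystander: cork sanding block, 46 x 75 x 24 mm.

How it is judged:
By the outcome, as a careful person would: the job done as asked, in the order asked, and still so for the second after the job is handed in, with the robot touching nothing.
It also fails if it takes over 70 s, if anything falls off the work surface, if the arm or the gripper's body presses on something with over 40 N, if the wrist force passes 120 N, or if a joint passes its speed limit or range.

ROBOT

A 7-joint arm with a two-finger parallel gripper is mounted at the origin on a cart in front of the work surface, level with it; the furniture and walls round the work are solid. World frame = base frame: x ahead of the robot, y to its left, z up, the work surface at z = 0. Lengths are in m, angles in rad, forces in N, time in s.
With the tool pointing down it reaches from about 0.4 to 0.875 m from the base axis. Payload 19.3 kg.
Tool frame: the origin (TCP) lies midway between the tips of the shut fingers; the grasp point (between the pads) lies 19 mm behind it; z points along the fingers, y is the line along which they close (so a half turn about z gives the same grasp; the last joint's range is limited). The gripper opens to 85 mm and grips with 20 to 120 N. Pads are 22 mm wide; open, the fingers measure 114 mm over their backs; the gripper's body (76 mm by 85 mm) begins 54 mm behind the grasp point. The pads swing forward as they close: fully open they stand 13 mm farther back than shut.
Start: joints at [1.278, 0.521, -0.036, 1.599, 0.021, 1.021, -0.113], TCP at [0.138, -0.61, 0.231] pointing down, gripper open.
Joint ranges: [-2.91, 2.91], [-0.3, 2.13], [-1.5, 1.42], [0.17, 2.43], [-1.26, 4.41], [0.16, 1.93], [-2.52, 2.52]. Speed limits (rad/s): [1.89, 1.89, 2.39, 2.39, 3.01, 3.01, 3.01].

INTERFACE

Orientations are given as [roll, pitch, yaw] about the fixed x, y, z axes, in that order (R = Rz(yaw) Ry(pitch) Rx(roll)).
In Python, from workcell import telemetry, grab_frame, calibration, bot, outline_of, landmark_of gives the robot as it stands. The module is installed in compiled form; this text tells all that it offers.
- The arm moves only by the shell command python3 -m inch 'ROWS' [FORCE]. ROWS is JSON, a list of rows, each a list of 7 numbers: the shift along the tool's x, y, z in m, then the turn, a rotation vector about the tool's x, y, z in rad, then the closure, from 0 (fully open) to 1 (shut). A call has 1 to 5 rows; each row shifts and turns the commanded pose from where the row before left it, along the tool's axes as they then stand; what a row does not reach is not made up. A row lasts 1/10 s, in which the tool goes at most 50 mm and 8.59 degrees, less where a joint would pass 70% of its speed; a pose out of reach is approached as far as the arm can. A call is refused whole if a number of a shift passes 0.05 or a number of a turn 0.15, either way. A call with a gripper value outside its range is refused whole. The fingers move at their own pace and stop on an object; FORCE is the grip in N (left out, the last holds). Time passes only in rows, so rows that do not move let the fingers close. It gives the time, the measured TCP pose, the force, the opening and the grip force at its end, in the units of the state.
- telemetry.observe(): the state, without advancing time (a new reading comes with each control period).
- grab_frame(name): name is "scene" or "top" or "wrist"; returns the picture (420x560x3 uint8, red, green, blue); there is no depth.
- calibration(name): a dict with "fovy" (degrees; the focal length in pixels is half the picture's height over the tangent of half this angle, whatever the lens; pixels are square), "cx", "cy" (the principal point, pixels), "dist" ([k1, k2, p1, p2, k3] as OpenCV has them; the pictures are not rectified), "pose" (4x4, takes a point from camera to world coordinates). Camera axes: x right, y down, z forward; pixel columns grow to the right and rows downward; lengths in m; the calibration is good to about 2 mm. A picture is of the moment at which its call begins: read the wrist's pose just before it. calibration takes no time and is no camera call; for the wrist camera it gives the pose at the moment of the call.
- bot.job_done(): hands the job in; it is judged then, once.
Trained networks look in the newest picture that a camera, given by its name, has taken for a name from the list of things; names that differ only in an ending like _2 or _b are one class to them, and where a whole thing is asked for, a point or a joint stands for the part that bears it (a point fixed in the world has none). Each returns a list of dicts, best first, with "score" (0 to 1); they miss things now and then, are a little off and sometimes report something else, mostly with a low value. They report only what shows in the picture. A call takes as long as a camera call.
- outline_of(label, camera): "region" (420x560 bool, what is visible of it) and "rect" ([left, top, right, bottom] in pixels, round what is visible of it).
- landmark_of(label, camera): "xy" ([column, row] in pixels: a listed point, or the origin of a listed thing).
The state is a dict: "clock": time; "qpos": joint angles; "qd": joint speeds; "joint_efforts": joint torques, N m; "position": TCP position; "tool_rot": TCP orientation; "force": force on the tool from outside, world axes, zero at the start; "moment": the same for the moment, N m; "grip_width": finger opening in m; "finger_force": force on a finger pad.
Only numpy, scipy, OpenCV 4.12 (cv2) and the standard library are available. Lean on these libraries where they do the work, as an engineer would, in place of code of your own. Each camera call takes 0.05 s, during which the arm holds its last target. There are 200 camera calls.

## Working session

There is one attempt and no reset: what is moved stays moved. The work goes in short steps, Python scripts to look and compute and a shell command to move; the robot and the scene stay as the last step left them, time stands still between calls to the robot, and variables do not carry over. Pictures are saved under pics/ and viewed, at most 14 in all, crops included, and the job is handed in when it is done.

```bash
mkdir -p pics
cat > h.py <<'E'
import numpy as np,cv2
from workcell import telemetry,grab_frame,calibration,bot,outline_of,landmark_of
def K(c):
    f=210/np.tan(np.radians(c['fovy'])/2); return np.array([[f,0,c['cx']],[0,f,c['cy']],[0,0,1]])
def ray(c,xy):
    u=cv2.undistortPoints(np.array([[xy]],float),K(c),np.array(c['dist'],float))[0,0]
    P=np.array(c['pose']); return P[:3,3],P[:3,:3]@np.array([u[0],u[1],1])
def atz(c,xy,z):
    o,d=ray(c,xy); return o+d*(z-o[2])/d[2]
def proj(c,X):
    P=np.linalg.inv(np.array(c['pose']));X=np.atleast_2d(X)@P[:3,:3].T+P[:3,3]
    return cv2.projectPoints(X,np.zeros(3),np.zeros(3),K(c),np.array(c['dist'],float))[0][:,0]
def save(n,im): cv2.imwrite('pics/'+n+'.png',im[:,:,::-1])
def st():
    s=telemetry.observe(); print({k:np.round(s[k],4).tolist() for k in('clock','qpos','position','tool_rot','force','moment','grip_width','finger_force')}); return s
E
python3 - <<'E'
from h import *
st()
for n in('scene','top','wrist'):
    im=grab_frame(n);c=calibration(n);save(n+'0',im)
    print(n,c['fovy'],np.round(c['pose'],3).tolist(),np.round(c['dist'],3))
E
python3 - <<'E'
from h import *
im=[cv2.imread('pics/%s0.png'%n) for n in('scene','top')]
E
```

```text
{'clock': 0.0, 'qpos': [1.2778, 0.522, -0.0363, 1.6, 0.0212, 1.0211, -0.1128], 'position': [0.138, -0.6092, 0.2307], 'tool_rot': [-3.1405, 0.0001, 0.2228], 'force': [-0.0604, -0.8254, -0.6483], 'moment': [0.0216, -0.0266, 0.0131], 'grip_width': 0.0855, 'finger_force': 0.0}
scene 52.7963158878573 [[0.948, 0.235, -0.216, 0.788], [0.319, -0.672, 0.669, -0.8], [0.012, -0.703, -0.711, 0.916], [0.0, 0.0, 0.0, 1.0]] [-0.086  0.     0.     0.     0.   ]
top 51.79983916567465 [[0.014, -0.992, 0.126, 0.366], [-1.0, -0.014, 0.002, -0.019], [-0.0, -0.126, -0.992, 1.148], [0.0, 0.0, 0.0, 1.0]] [-0.057  0.     0.     0.     0.   ]
wrist 60.79480233938795 [[0.222, -0.936, -0.272, 0.207], [-0.975, -0.214, -0.06, -0.594], [-0.002, 0.278, -0.961, 0.374], [0.0, 0.0, 0.0, 1.0]] [-0.067  0.     0.     0.     0.   ]
```

View pics/top0.png

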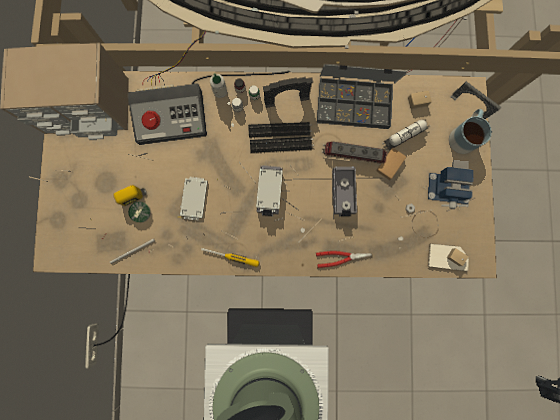

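View pics/scene0.png

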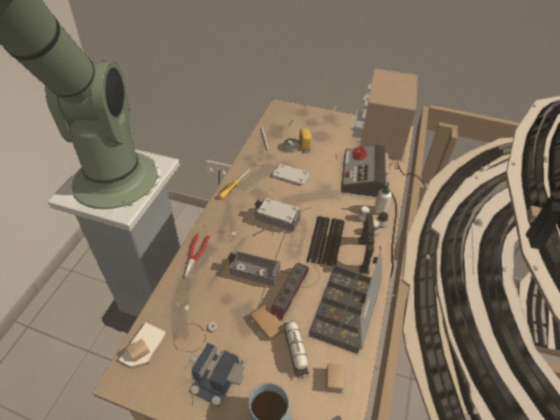

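Run:
```python
from h import *
C={}
L={}
for n in('top','scene'):
    grab_frame(n);C[n]=calibration(n)
    for l in('tub','full_tub','tub_lid','nut','rail_edge','clip','tongue_tip','ledge_end','recess','foot'):
        r=landmark_of(l,n)
        L[n,l]=[(np.round(q['xy'],1).tolist(),round(q['score'],2)) for q in r[:5]]
zs=dict(tub=0,full_tub=0,tub_lid=0,nut=0,rail_edge=.0453,clip=.016,tongue_tip=0,ledge_end=.0025,recess=.044,foot=0)
for (n,l),v in L.items():
    print(n,l,[(a,s,np.round(atz(C[n],a,zs[l])[:2],3).tolist()) for a,s in v])
```

```text
Traceback (most recent call last):
ValueError: it knows: foot, full_tub, ledge_end, nut, pin_tin, pliers, rail_edge, recess, sanding_block, tongue_tip, tub, tub_lid
```

Run:
```python
from h import *
C={}
L={}
for n in('top','scene'):
    grab_frame(n);C[n]=calibration(n)
    for l in('tub','full_tub','tub_lid','nut','rail_edge','tongue_tip','ledge_end','recess'):
        r=landmark_of(l,n)
        L[n,l]=[(np.round(q['xy'],1).tolist(),round(q['score'],2)) for q in r[:5]]
zs=dict(tub=0,full_tub=0,tub_lid=0,nut=0,rail_edge=.0453,clip=.016,tongue_tip=0,ledge_end=.0025,recess=.044,foot=0)
for (n,l),v in L.items():
    print(n,l,[(a,s,np.round(atz(C[n],a,zs[l])[:2],3).tolist()) for a,s in v])
im=cv2.imread('pics/top0.png')[150:240,165:435]
cv2.imwrite('pics/topc.png',cv2.resize(im,None,fx=2.9,fy=2.9,interpolation=cv2.INTER_CUBIC))
```

```text
top tub [([342.0, 192.0], 0.67, [0.558, -0.195])]
top full_tub [([268.8, 191.6], 0.98, [0.556, 0.002])]
top tub_lid [([195.4, 199.2], 0.6, [0.533, 0.199])]
top nut [([345.4, 207.1], 0.6, [0.517, -0.204]), ([407.4, 206.0], 0.38, [0.522, -0.372]), ([343.9, 183.5], 0.38, [0.581, -0.201])]
top rail_edge [([345.0, 169.7], 0.81, [0.609, -0.197])]
top tongue_tip [([197.0, 178.7], 0.96, [0.589, 0.196])]
top ledge_end [([192.1, 219.4], 0.73, [0.478, 0.205])]
top recess [([261.6, 172.8], 0.73, [0.598, 0.02])]
scene tub [([257.0, 268.2], 0.92, [0.556, -0.18])]
scene full_tub [([277.1, 222.3], 0.97, [0.556, -0.007])]
scene tub_lid [([291.1, 175.1], 0.78, [0.536, 0.204]), ([273.0, 267.5], 0.57, [0.595, -0.164])]
scene nut [([262.0, 273.5], 0.54, [0.574, -0.192]), ([214.6, 330.5], 0.53, [0.522, -0.383])]
scene rail_edge [([273.0, 270.4], 0.81, [0.608, -0.204])]
scene tongue_tip [([307.2, 180.2], 0.77, [0.592, 0.198]), ([272.8, 267.7], 0.71, [0.595, -0.165]), ([289.6, 146.1], 0.39, [0.487, 0.35])]
scene ledge_end [([273.4, 167.5], 0.76, [0.47, 0.219]), ([257.0, 271.3], 0.29, [0.56, -0.191])]
scene recess [([254.6, 268.9], 0.74, [0.562, -0.214]), ([292.9, 209.8], 0.63, [0.595, 0.015])]
```

View pics/topc.png

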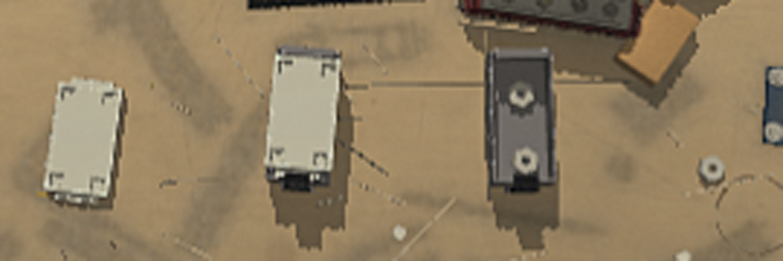

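```bash
python3 -m inch '[[0,0,0,0,0,0.111,0],[0,0,0,0,0,0.111,0],[0.03,-0.02,0.01,0,0,0,0],[0.04,-0.025,0.01,0,0,0,0],[0.04,-0.025,0.01,0,0,0,0]]'
python3 -m inch '[[0.04,-0.025,0.01,0,0,0,0],[0.04,-0.025,0.01,0,0,0,0],[0.04,-0.025,0.01,0,0,0,0],[0.04,-0.025,0.01,0,0,0,0],[0.04,-0.025,0.01,0,0,0,0]]'
python3 -m inch '[[0.04,-0.025,0.01,0,0,0,0],[0.03,-0.02,0.02,0,0,0,0],[0,0,0,0,0,0,0],[0,0,0,0,0,0,0]]'
python3 - <<'E'
from h import *
st();c=calibration('wrist');im=grab_frame('wrist');save('w1',im)
for q in landmark_of('nut','wrist'):print(q['xy'],q['score'],atz(c,q['xy'],0))
for q in outline_of('nut','wrist'):
    m=q['region'].astype(np.uint8);cs=max(cv2.findContours(m,0,2)[0],key=len)
    P=np.array([atz(c,p[0],0.01)[:2] for p in cs],np.float32)*1000
    print(q['rect'],q['score'],P.min(0),P.max(0),cv2.minAreaRect(P))
    print([ (a,round(float(np.ptp(P@[np.cos(np.radians(a)),np.sin(np.radians(a))])),1)) for a in range(0,180,10)])
E
```

```text
clock: 1.85
position: [0.2489, -0.5387, 0.2011]
tool_rot: [3.141, -0.0, -0.0]
force: [1.1, -2.3, -0.4]
grip_width: 0.0854
finger_force: 0.0
clock: 2.35
position: [0.4494, -0.4131, 0.151]
tool_rot: [3.141, -0.0, 0.001]
force: [0.0, -1.5, -0.1]
grip_width: 0.0855
finger_force: 0.0
clock: 2.75
position: [0.5182, -0.3685, 0.1207]
tool_rot: [-3.141, 0.001, 0.002]
force: [-1.2, -1.5, 0.2]
grip_width: 0.0855
finger_force: 0.0
{'clock': 2.75, 'qpos': [0.5435, 0.6653, -0.0279, 1.6593, 0.0237, 0.8183, -1.0632], 'position': [0.5182, -0.3685, 0.1207], 'tool_rot': [-3.1411, 0.001, 0.0023], 'force': [-1.2013, -1.4734, 0.1734], 'moment': [0.0013, -0.0073, -0.04], 'grip_width': 0.0855, 'finger_force': 0.0}
[283.4, 207.0] 0.77 [ 0.51234886 -0.37493965  0.        ]
[38.9, 122.7] 0.67 [ 0.57692315 -0.19282423  0.        ]
[269.0, 189.8, 304.9, 227.2] 0.96 [ 503.59494 -389.146  ] [ 528.93317 -366.2834 ] ((516.2515869140625, -377.599853515625), (23.615793228149414, 24.37405014038086), 15.005377769470215)
[(0, 25.3), (10, 24.4), (20, 23.8), (30, 25.2), (40, 25.7), (50, 25.5), (60, 24.7), (70, 23.1), (80, 
[... 232 characters left out ...]
3310546875), (25.902957916259766, 21.606042861938477), 1.970070481300354)
[(0, 26.1), (10, 24.9), (20, 23.5), (30, 23.0), (40, 23.3), (50, 23.7), (60, 23.4), (70, 22.4), (80, 21.5), (90, 21.5), (100, 23.0), (110, 24.8), (120, 26.4), (130, 27.1), (140, 27.2), (150, 27.0), (160, 27.4), (170, 27.2)]
[12.9, 103.0, 45.6, 138.4] 0.82 [ 567.2616  -203.99965] [ 591.93634 -180.98926] ((579.6568603515625, -192.4641876220703), (23.0156307220459, 24.61403465270996), 89.0872802734375)
[(0, 24.7), (10, 24.9), (20, 24.4), (30, 24.3), (40, 24.5), (50, 25.5), (60, 25.6), (70, 25.0), (80, 23.7), (90, 23.0), (100, 23.1), (110, 24.5), (120, 25.7), (130, 26.2), (140, 26.0), (150, 25.1), (160, 24.8), (170, 24.9)]
```

View pics/w1.png

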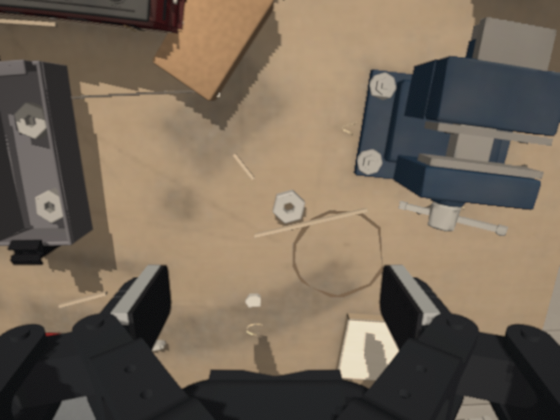

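```bash
python3 -m inch '[[-0.003,0.0085,0.03,0,0,0,0.4],[0,0,0.02,0,0,0.087,0.4],[0,0,0.03,0,0,0.087,0.4],[0,0,0.017,0,0,0,0.4],[0,0,0,0,0,0,0.4]]' 40
python3 - <<'E'
from h import *
st();c=calibration('wrist');grab_frame('wrist')
for q in landmark_of('nut','wrist')[:1]:print(q['xy'],q['score'],atz(c,q['xy'],0))
for q in outline_of('nut','wrist')[:1]:
    m=q['region'].astype(np.uint8);cs=max(cv2.findContours(m,0,2)[0],key=len)
    P=np.array([atz(c,p[0],0.01)[:2] for p in cs],np.float32)*1000
    print(q['rect'],q['score'],P.min(0),P.max(0),cv2.minAreaRect(P))
    print([ (a,round(float(np.ptp(P@[np.cos(np.radians(a)),np.sin(np.radians(a))])),1)) for a in range(0,180,10)])
E
```

```text
clock: 3.4
position: [0.5135, -0.3776, 0.0226]
tool_rot: [-3.141, 0.003, -0.171]
force: [0.6, 0.8, 0.7]
grip_width: 0.051
finger_force: 0.0
{'clock': 3.4, 'qpos': [0.5326, 0.8076, 0.0128, 1.6898, -0.0152, 0.6474, -1.1885], 'position': [0.5135, -0.3776, 0.0226], 'tool_rot': [-3.1406, 0.0029, -0.1714], 'force': [0.5674, 0.7668, 0.6671], 'moment': [-0.0094, -0.0725, 0.0136], 'grip_width': 0.051, 'finger_force': 0.0}
[272.0, 249.5] 0.8 [ 0.51439892 -0.37621833  0.        ]
[248.1, 226.8, 299.3, 282.4] 0.79 [ 503.71176 -389.8709 ] [ 529.9575  -366.18967] ((516.7874755859375, -378.2586364746094), (21.537494659423828, 26.722837448120117), 76.08158111572266)
[(0, 26.2), (10, 25.1), (20, 24.3), (30, 25.1), (40, 25.3), (50, 25.1), (60, 24.0), (70, 22.5), (80, 21.8), (90, 23.7), (100, 25.0), (110, 25.7), (120, 25.5), (130, 24.6), (140, 24.7), (150, 26.1), (160, 26.7), (170, 26.6)]
```

```bash
python3 -m inch '[[0.001,0,0.018,0,0,0,0.4],[0,0,0,0,0,0,0.8],[0,0,0,0,0,0,0.8],[0,0,0,0,0,0,0.9],[0,0,0,0,0,0,0.9]]' 40
python3 -m inch '[[0,0,0,0,0,0,0.9],[0,0,-0.02,0,0,0,0.9],[0,0,-0.04,0,0,0,0.9],[0,0,-0.04,0,0,0,0.9],[0,0,0,0,0,0,0.9]]' 40
```

```text
clock: 4.05
position: [0.5161, -0.3781, 0.0068]
tool_rot: [3.141, -0.001, -0.173]
force: [0.5, 0.5, -0.4]
grip_width: 0.0192
finger_force: 39.1
clock: 4.55
position: [0.518, -0.3796, 0.1117]
tool_rot: [3.139, -0.007, -0.174]
force: [0.7, -0.6, -0.8]
grip_width: 0.0191
finger_force: 39.2
```

```bash
python3 -m inch '[[0,-0.035,0,0,0,0,0.9],[0,-0.048,0,0,0,0,0.9],[0,-0.05,0,0,0,0,0.9],[0,-0.05,0,0,0,0,0.9],[0,0,0,0,0,-0.145,0.9]]'
python3 -m inch '[[0,0,0,0,0,-0.145,0.9],[0,0,0,0,0,-0.145,0.9],[0,0,0,0,0,-0.145,0.9],[0,0,0,0,0,-0.145,0.9],[0,0,0,0,0,-0.145,0.9]]'
python3 -m inch '[[0,0,0,0,0,-0.145,0.9],[0,0,0,0,0,-0.145,0.9],[0,0,0,0,0,-0.145,0.9],[0,0,0,0,0,-0.145,0.9],[0,0,0,0,0,-0.145,0.9]]'
python3 -m inch '[[0,0,0,0,0,-0.145,0.9],[0,0,0,0,0,0,0.9],[0,0,0,0,0,0,0.9]]'
python3 - <<'E'
from h import *
st();c=calibration('wrist');im=grab_frame('wrist');save('w2',im)
for l,z in(('nut',.0105),('tub',0),('rail_edge',.0453),('full_tub',0),('recess',.044)):
  for q in landmark_of(l,'wrist'):print(l,np.round(q['xy']),q['score'],atz(c,q['xy'],z))
E
```

```text
clock: 5.05
position: [0.5496, -0.1887, 0.1063]
tool_rot: [-3.138, -0.001, -0.019]
force: [-0.0, 0.2, -0.1]
grip_width: 0.0194
finger_force: 39.2
clock: 5.55
position: [0.5474, -0.1977, 0.1063]
tool_rot: [3.141, -0.0, 0.703]
force: [-0.2, 0.4, 0.0]
grip_width: 0.0192
finger_force: 39.2
clock: 6.05
position: [0.5474, -0.1977, 0.1063]
tool_rot: [3.142, 0.0, 1.428]
force: [0.0, -0.1, 0.5]
grip_width: 0.0189
finger_force: 39.2
clock: 6.35
position: [0.5473, -0.1978, 0.1062]
tool_rot: [-3.141, -0.0, 1.562]
force: [-0.7, 0.2, -0.6]
grip_width: 0.019
finger_force: 39.2
{'clock': 6.35, 'qpos': [0.5499, 0.6447, -0.4358, 1.8018, 0.3701, 0.7767, -0.0852], 'position': [0.5473, -0.1978, 0.1062], 'tool_rot': [-3.1414, -0.0002, 1.562], 'force': [-0.7165, 0.1624, -0.6119], 'moment': [-0.034, -0.0073, 0.0054], 'grip_width': 0.019, 'finger_force': 39.2143}
nut [272. 267.] 0.88 [ 0.54561977 -0.24194609  0.0105    ]
nut [232. 216.] 0.76 [ 0.51785695 -0.20286555  0.0105    ]
nut [319. 213.] 0.69 [ 0.57855529 -0.20091786  0.0105    ]
tub [285. 203.] 0.7 [ 0.55516689 -0.19685194  0.        ]
rail_edge [373. 225.] 0.73 [ 0.60707556 -0.19818673  0.0453    ]
```

View pics/w2.png

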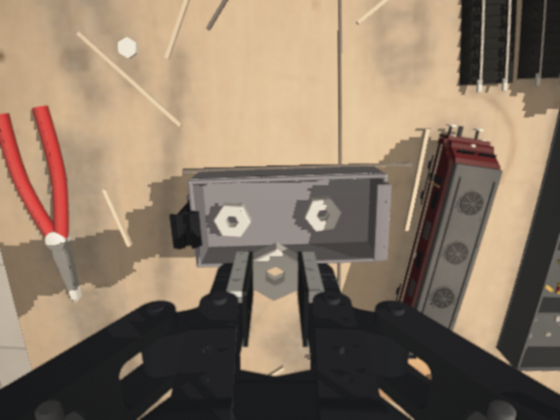

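```bash
python3 -m inch '[[0,0,0.03,0,0,0,0.9],[0,0,0.03,0,0,0,0.9],[0,0,0.015,0,0,0,0.9],[0,0,0.006,0,0,0,0.9],[0,0,0,0,0,0,0.9]]'
python3 -m inch '[[0,0,0,0,0,0,0.65],[0,0,0,0,0,0,0.6],[0,0,0,0,0,0,0.6],[0,0,-0.02,0,0,0,0.6],[0,0,-0.04,0,0,0,0.6]]'
python3 -m inch '[[0,0,-0.04,0,0,0,0.4],[0,0,-0.04,0,0,0,0],[0,0,0,0,0,0,0]]'
python3 - <<'E'
from h import *
st();c=calibration('wrist');im=grab_frame('wrist');save('w3',im)
for l,z in(('nut',.0105),('tub',0),('rail_edge',.0453),('full_tub',0),('recess',.044)):
  for q in landmark_of(l,'wrist'):print(l,np.round(q['xy']),q['score'],atz(c,q['xy'],z))
E
```

```text
clock: 7.15
position: [0.5474, -0.1975, 0.0252]
tool_rot: [-3.141, -0.0, 1.567]
force: [0.9, -0.2, 0.0]
grip_width: 0.0191
finger_force: 39.2
clock: 7.65
position: [0.5461, -0.1972, 0.0843]
tool_rot: [-3.138, -0.001, 1.567]
force: [0.3, -0.8, 0.7]
grip_width: 0.0342
finger_force: 0.0
clock: 7.95
position: [0.5497, -0.1983, 0.1708]
tool_rot: [3.134, 0.003, 1.566]
force: [0.9, 0.2, -0.4]
grip_width: 0.0761
finger_force: 0.0
{'clock': 7.95, 'qpos': [0.5798, 0.5602, -0.4764, 1.7572, 0.3197, 0.8936, -0.0394], 'position': [0.5497, -0.1983, 0.1708], 'tool_rot': [3.1343, 0.0025, 1.5663], 'force': [0.9273, 0.2062, -0.3794], 'moment': [-0.0139, -0.0028, 0.038], 'grip_width': 0.0761, 'finger_force': 0.0}
nut [267. 188.] 0.75 [ 0.54459645 -0.1992722   0.0105    ]
nut [306. 191.] 0.72 [ 0.57797223 -0.20221189  0.0105    ]
nut [238. 194.] 0.57 [ 0.5189572  -0.20450965  0.0105    ]
tub [279. 181.] 0.74 [ 0.55522225 -0.19520418  0.        ]
rail_edge [346. 192.] 0.64 [ 0.60622991 -0.19416085  0.0453    ]
full_tub [360. 309.] 0.57 [ 0.63698337 -0.32659564  0.        ]
```

View pics/w3.png

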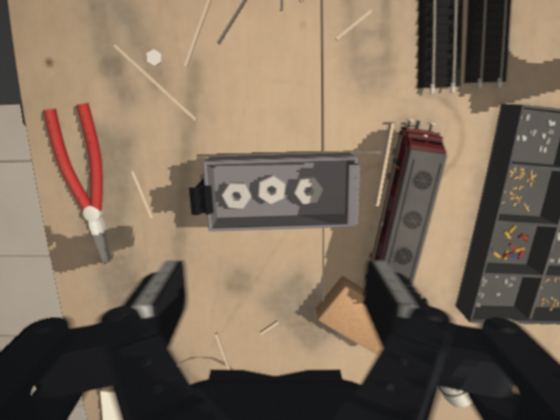

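```bash
python3 -m inch '[[0.03,0,0,0,0,0,0],[0.045,0,0,0,0,0,0],[0.045,0,0,0,0,0,0],[0.045,-0.005,0,0,0,0,0],[0.045,-0.005,0,0,0,0,0]]'
python3 -m inch '[[0.045,0,0,0,0,0,0],[0.045,0,0,0,0,0,0],[0.045,0,0,0,0,0,0],[0.045,0,0,0,0,0,0],[0.007,-0.005,0,0,0,0.14,0]]'
python3 -m inch '[[0,0,0,0,0,0.145,0],[0,0,0,0,0,0.145,0],[0,0,0,0,0,0.145,0],[0,0,0,0,0,0.145,0],[0,0,0,0,0,0.145,0]]'
python3 -m inch '[[0,0,0,0,0,0.145,0],[0,0,0,0,0,0.145,0],[0,0,0,0,0,0.145,0],[0,0,0,0,0,0.145,0],[0,0,0,0,0,0.145,0]]'
python3 -m inch '[[0,0,0,0,0,0.13,0],[0,0,0,0,0,0,0],[0,0,0,0,0,0,0]]'
python3 - <<'E'
from h import *
st();c=calibration('wrist');im=grab_frame('wrist');save('w4',im)
for l,z in(('tub_lid',0.004),('tongue_tip',.004),('ledge_end',.0065),('recess',.008),('full_tub',0)):
  for q in landmark_of(l,'wrist'):print(l,np.round(q['xy']),q['score'],atz(c,q['xy'],z))
for l in('tub_lid','full_tub'):
 for q in outline_of(l,'wrist'):
  m=q['region'].astype(np.uint8);cs=max(cv2.findContours(m,0,2)[0],key=len)
  P=np.array([atz(c,p[0],0.012)[:2] for p in cs],np.float32)*1000
  print(l,q['score'],q['rect'],cv2.minAreaRect(P))
E
```

```text
clock: 8.75
position: [0.5375, 0.0141, 0.1645]
tool_rot: [-3.14, -0.0, 1.567]
force: [0.3, 0.5, 0.3]
grip_width: 0.0852
finger_force: 0.0
clock: 9.25
position: [0.5329, 0.2053, 0.1645]
tool_rot: [-3.14, -0.003, 1.432]
force: [-1.3, 0.1, -0.2]
grip_width: 0.0851
finger_force: 0.0
clock: 9.75
position: [0.5336, 0.1993, 0.1645]
tool_rot: [-3.141, 0.001, 0.696]
force: [-0.3, 0.2, -1.1]
grip_width: 0.0853
finger_force: 0.0
clock: 10.25
position: [0.5337, 0.1993, 0.1645]
tool_rot: [3.141, 0.001, -0.029]
force: [0.7, 0.2, -0.2]
grip_width: 0.0854
finger_force: 0.0
clock: 10.55
position: [0.5337, 0.1995, 0.1648]
tool_rot: [3.141, 0.001, -0.149]
force: [0.2, -0.7, -0.0]
grip_width: 0.0855
finger_force: 0.0
{'clock': 10.55, 'qpos': [-0.4032, 0.5153, -0.0812, 1.8086, 0.0548, 0.8208, -2.2308], 'position': [0.5337, 0.1995, 0.1648], 'tool_rot': [3.1409, 0.0007, -0.1488], 'force': [0.2176, -0.6819, -0.0089], 'moment': [-0.0346, -0.0181, -0.0563], 'grip_width': 0.0855, 'finger_force': 0.0}
tub_lid [274. 190.] 0.69 [0.53219896 0.20053587 0.004     ]
ledge_end [280. 247.] 0.85 [0.47870057 0.20275503 0.0065    ]
recess [513.  78.] 0.78 [ 0.59743967 -0.00749166  0.008     ]
full_tub [506. 130.] 0.69 [ 0.55460485 -0.0064308   0.        ]
tub_lid 0.96 [236.3, 122.4, 311.7, 251.1] ((535.0509643554688, 200.60986328125), (60.499420166015625, 110.94330596923828), 85.4185562133789)
full_tub 0.65 [470.2, 51.1, 560.0, 226.1] ((542.9595336914062, -12.267097473144531), (85.255859375, 149.609619140625), 85.96611022949219)
full_tub 0.41 [89.7, 224.5, 155.2, 285.6] ((495.48333740234375, 345.2816162109375), (49.70207214355469, 67.88326263427734), 23.570451736450195)
```

View pics/w4.png

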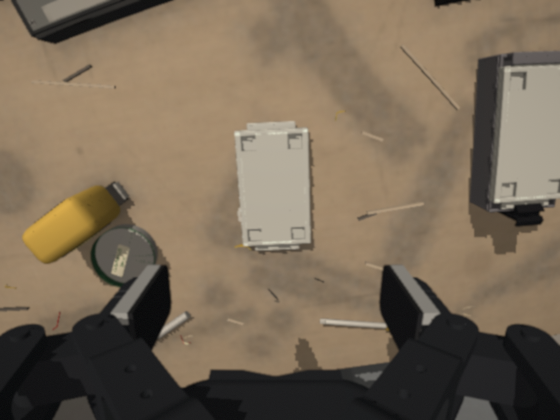

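```bash
python3 -m inch '[[0,0,0.03,0,0,-0.069,0],[0.002,-0.001,0.045,0,0,0,0],[0,0,0.045,0,0,0,0],[0,0,0.03,0,0,0,0],[0,0,0.008,0,0,0,0]]' 60
python3 -m inch '[[0,0,0.006,0,0,0,0],[0,0,0.002,0,0,0,0],[0,0,0,0,0,0,0.3],[0,0,0,0,0,0,0.4],[0,0,0,0,0,0,0.4]]'
```

```text
clock: 11.45
position: [0.5345, 0.1995, 0.0044]
tool_rot: [3.14, 0.004, -0.084]
force: [-0.8, 0.2, -0.2]
grip_width: 0.0853
finger_force: 0.0
clock: 11.95
position: [0.5369, 0.2005, 0.0009]
tool_rot: [-3.141, -0.002, -0.085]
force: [-2.9, -0.8, 13.3]
grip_width: 0.058
finger_force: 60.9
```

```bash
python3 -m inch '[[0,0,0,0,0,0,0.4],[0,0,0,0,0,0,0.5],[0,0,0,0,0,0,0.5]]'
```

```text
clock: 12.25
position: [0.5368, 0.2005, 0.0009]
tool_rot: [-3.141, -0.002, -0.085]
force: [-3.2, -1.2, 13.5]
grip_width: 0.0579
finger_force: 61.0
```

```bash
python3 -m inch '[[0,0,-0.01,0,0,0,0.5],[0,0,-0.03,0,0,0,0.5],[0,0,-0.045,0,0,0,0.5],[0,0,-0.045,0,0,0,0.5],[0,0,0,0,0,0,0.5]]'
python3 -m inch '[[0,0,0,0,0,0,0.5]]'
python3 - <<'E'
from h import *
s=st();c=calibration('wrist');im=grab_frame('wrist');save('w5',im)
T=np.eye(4);from scipy.spatial.transform import Rotation as R
T[:3,:3]=R.from_euler('xyz',s['tool_rot']).as_matrix();T[:3,3]=s['position']
for l in('tongue_tip','ledge_end','tub_lid','recess'):
  for q in landmark_of(l,'wrist'):
    o,d=ray(c,q['xy']);i=np.linalg.inv(T);o=i[:3,:3]@o+i[:3,3];d=i[:3,:3]@d
    print(l,np.round(q['xy']),q['score'],[np.round((o+d*(z-o[2])/d[2])*1000,1) for z in(-.012,-.004,0.)])
E
```

```text
clock: 12.75
position: [0.5388, 0.2012, 0.1359]
tool_rot: [-3.137, -0.008, -0.085]
force: [0.5, 0.6, -1.7]
grip_width: 0.0578
finger_force: 65.0
clock: 12.85
position: [0.5367, 0.2004, 0.1312]
tool_rot: [-3.14, -0.003, -0.084]
force: [-0.6, -0.5, -1.2]
grip_width: 0.0579
finger_force: 65.0
{'clock': 12.85, 'qpos': [-0.3914, 0.5644, -0.097, 1.8274, 0.0764, 0.7504, -2.1844], 'position': [0.5367, 0.2004, 0.1312], 'tool_rot': [-3.1402, -0.0027, -0.0844], 'force': [-0.5778, -0.452, -1.2353], 'moment': [-0.057, 0.0774, 0.0374], 'grip_width': 0.0579, 'finger_force': 65.0433}
tongue_tip [275. 152.] 0.9 [array([ 53.9,   0.2, -12. ]), array([52.9,  0.2, -4. ]), array([52.3,  0.2,  0. ])]
tub_lid [277. 279.] 0.75 [array([  2.5,   1. , -12. ]), array([-1.7,  1. , -4. ]), array([-3.8,  1. ,  0. ])]
recess [553. 104.] 0.97 [array([ 72.7, 102.5, -12. ]), array([ 72.8, 108.7,  -4. ]), array([ 72.9, 111.9,   0. ])]
```

View pics/w5.png

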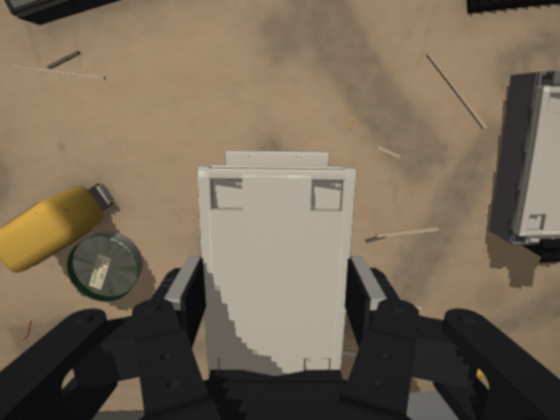

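```bash
python3 -m inch '[[0,0,0,0,0,-0.111,0.5],[0,0.03,0,0,0,0,0.5],[0,0.045,0,0,0,0,0.5],[0,0.045,0,0,0,0,0.5],[0,0.045,0,0,0,0,0.5]]'
python3 -m inch '[[0,0.045,0,0,0,0,0.5],[0,0.045,0,0,0,0,0.5],[0,0.045,0,0,0,0,0.5],[0,0.045,0,0,0,0,0.5],[-0.0027,0.035,0,0,0,0,0.5]]'
python3 -m inch '[[0,0.017,0,0,0,0,0.5],[0,0,0.02,0,-0.1,0,0.5],[0,0,0,0,-0.1,0,0.5],[0,0,0,0,0,0,0.5],[0,0,0,0,0,0,0.5]]'
cat >> h.py <<'E'
from scipy.spatial.transform import Rotation as R
def tool(s):
    T=np.eye(4);T[:3,:3]=R.from_euler('xyz',s['tool_rot']).as_matrix();T[:3,3]=s['position'];return T
E
python3 - <<'E'
from h import *
s=st();c=calibration('wrist');im=grab_frame('wrist');save('w6',im)
T=tool(s);tip=T@[.053,.0002,-.003,1];print('tip',tip[:3])
for l,z in(('tongue_tip',tip[2]),('rail_edge',.0453),('tub',0),('ledge_end',0)):
  for q in landmark_of(l,'wrist'):print(l,np.round(q['xy']),q['score'],atz(c,q['xy'],z))
E
```

```text
clock: 13.6
position: [0.54, 0.0337, 0.1287]
tool_rot: [3.141, 0.001, 0.027]
force: [0.6, -0.4, -0.7]
grip_width: 0.0576
finger_force: 65.0
clock: 14.1
position: [0.543, -0.1826, 0.1286]
tool_rot: [3.141, 0.001, 0.025]
force: [-0.1, 0.1, -1.4]
grip_width: 0.058
finger_force: 65.0
clock: 14.6
position: [0.5441, -0.1959, 0.1084]
tool_rot: [-3.141, 0.199, 0.028]
force: [-0.2, 0.3, -0.5]
grip_width: 0.0578
finger_force: 65.0
{'clock': 14.6, 'qpos': [0.2705, 0.6945, -0.0824, 1.6584, 0.1166, 0.9884, -1.4148], 'position': [0.5441, -0.1959, 0.1084], 'tool_rot': [-3.141, 0.1994, 0.0279], 'force': [-0.2358, 0.3435, -0.4994], 'moment': [-0.0175, -0.2168, -0.0437], 'grip_width': 0.0578, 'finger_force': 65.0084}
tip [ 0.59664594 -0.19467096  0.10085536]
tongue_tip [274. 152.] 0.9 [ 0.59632933 -0.19431863  0.10085536]
rail_edge [276.  97.] 0.88 [ 0.60701893 -0.1948401   0.0453    ]
tub [280. 156.] 0.66 [ 0.55905364 -0.19872539  0.        ]
```

View pics/w6.png

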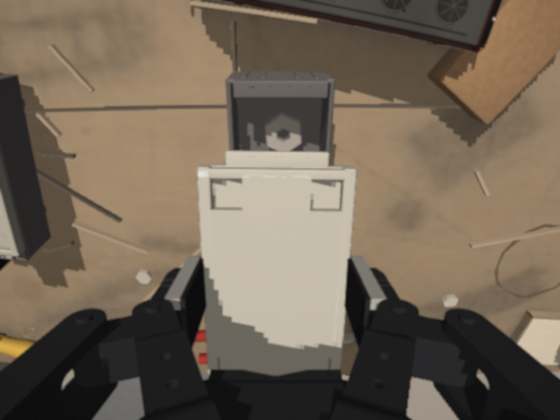

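```bash
python3 - <<'E'
from h import *
s=st();c=calibration('wrist');T=tool(s)
im=cv2.imread('pics/w6.png');g=cv2.GaussianBlur(cv2.cvtColor(im,6),(3,3),0).astype(int)
for r in (82,88,94,105,120,140,157,172): print(r,[(x,g[r,x]) for x in list(range(190,242,2))],'\n   ',[(x,g[r,x]) for x in range(318,362,2)])
E
python3 - <<'E'
import cv2
im=cv2.imread('pics/w6.png')[60:185,185:370]
cv2.imwrite('pics/w6c.png',cv2.resize(im,None,fx=4,fy=4,interpolation=cv2.INTER_NEAREST))
E
```

```text
{'clock': 14.85, 'qpos': [0.2716, 0.6922, -0.082, 1.6585, 0.1167, 0.9898, -1.4148], 'position': [0.5438, -0.1969, 0.1098], 'tool_rot': [3.1414, 0.1988, 0.0264], 'force': [0.2527, 0.1054, -0.4855], 'moment': [-0.0613, -0.1791, 0.0397], 'grip_width': 0.0578, 'finger_force': 65.0083}
82 [(190, np.int64(144)), (192, np.int64(144)), (194, np.int64(144)), (196, np.int64(143)), (198, np.int64(143)), (200, np.int64(143)), (202, np.int64(143)), (204, np.int64(143)), (206, np.int64(143)), (208, np.int64(142)), (210, np.int64(143)), (212, np.int64(143)), (214, np.int64(143)), (216, np.int64(143)), (218, np.int64(143)), (220, np.int64(143)), (222, np.int64(143)), (224, np.int64(134)), (226, np.int64(105)), (228, np.int64(99)), (230, np.int64(94)), (232, np.int64(95)), (234, np.int64(105)), (236, np.int64(108)), (238, np.int64(108)), (240, np.int64(108))] 
    [(318, np.int64(110)), (320, np.int64(110)), (322, np.int64(110)), (324, np.int64(110)), (326, np.int64(106)), (328, np.int64(94)), (330, np.int64(96)), (332, np.int64(99)), (334, np.int64(87)), (336, np.int64(82)), (338, np.int64(84)), (34
[... 6902 characters left out ...]
int64(196)), (224, np.int64(196)), (226, np.int64(196)), (228, np.int64(196)), (230, np.int64(196)), (232, np.int64(196)), (234, np.int64(196)), (236, np.int64(196)), (238, np.int64(196)), (240, np.int64(196))] 
    [(318, np.int64(197)), (320, np.int64(197)), (322, np.int64(197)), (324, np.int64(197)), (326, np.int64(197)), (328, np.int64(197)), (330, np.int64(197)), (332, np.int64(196)), (334, np.int64(196)), (336, np.int64(196)), (338, np.int64(196)), (340, np.int64(196)), (342, np.int64(195)), (344, np.int64(194)), (346, np.int64(193)), (348, np.int64(193)), (350, np.int64(192)), (352, np.int64(191)), (354, np.int64(184)), (356, np.int64(149)), (358, np.int64(136)), (360, np.int64(137))]
```

View pics/w6c.png

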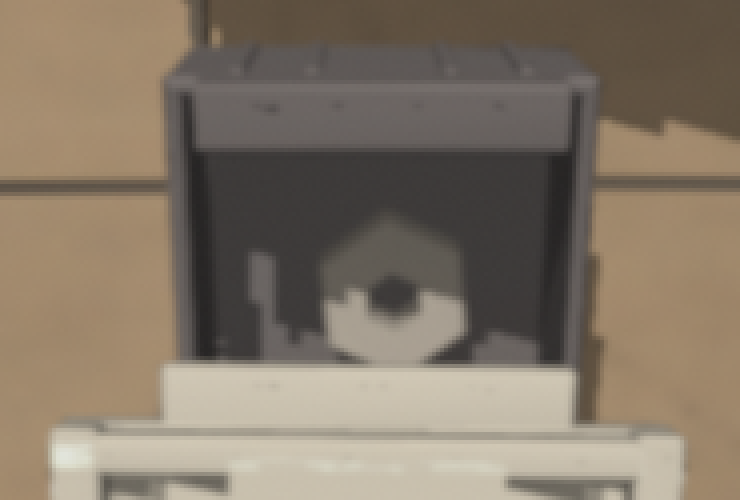

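Run:
```python
from h import *
s=st();c=calibration('wrist');T=tool(s)
print('rail ends',atz(c,(233.2,98),.0453),atz(c,(328,98),.0453))
for r,a,b in((94,226,334.3),(120,227.8,333.2),(140,229.3,333.7)): print('rim',atz(c,(a,r),.04),atz(c,(b,r),.04))
i=np.linalg.inv(T)
def intool(xy,z):
    o,d=ray(c,xy);o=i[:3,:3]@o+i[:3,3];d=i[:3,:3]@d;return np.round((o+d*(z-o[2])/d[2])*1000,1)
for z in(-.003,-.0065,-.009): print('tongue',intool((225.3,152),z),intool((329.2,152),z))
for z in(-.008,-.011,-.014): print('plate',intool((197,170),z),intool((355.5,170),z))
```

```text
{'clock': 14.85, 'qpos': [0.2716, 0.6922, -0.082, 1.6585, 0.1167, 0.9898, -1.4148], 'position': [0.5438, -0.1969, 0.1098], 'tool_rot': [3.1414, 0.1988, 0.0264], 'force': [0.2527, 0.1054, -0.4855], 'moment': [-0.0613, -0.1791, 0.0397], 'grip_width': 0.0578, 'finger_force': 65.0083}
rail ends [ 0.60538573 -0.1735057   0.0453    ] [ 0.60677971 -0.2229854   0.0453    ]
rim [ 0.60640293 -0.16911759  0.04      ] [ 0.60803054 -0.22696424  0.04      ]
rim [ 0.59237398 -0.16967762  0.04      ] [ 0.59400381 -0.227734    0.04      ]
rim [ 0.58099297 -0.17018534  0.04      ] [ 0.58264745 -0.22913704  0.04      ]
tongue [ 52.6 -19.3  -3. ] [52.6 21.3 -3. ]
tongue [ 53.  -18.8  -6.5] [53.1 20.8 -6.5]
tongue [ 53.3 -18.5  -9. ] [53.4 20.4 -9. ]
plate [ 46.3 -29.8  -8. ] [46.4 31.  -8. ]
plate [ 46.9 -29.1 -11. ] [ 47.   30.3 -11. ]
plate [ 47.4 -28.4 -14. ] [ 47.5  29.6 -14. ]
```

```bash
python3 -m inch '[[0.005,0.0018,0.02,0,0,0,0.5],[0.005,0,0.02,0,0,0,0.5],[0.003,0,0.010,0,0,0,0.5],[0.0021,0,0.0066,0,0,0,0.5],[0,0,0,0,0,0,0.5]]'
python3 -m inch '[[0.0002,0,0.001,0,0,0,0.5],[0,0,0,0,0,0,0.5]]'
python3 -m inch '[[0.0002,0,0.001,0,0,0,0.5],[0,0,0,0,0,0,0.5]]'
python3 - <<'E'
from h import *
s=st();T=tool(s);print('tip',T@[.053,.0009,-.003,1])
E
```

```text
clock: 15.35
position: [0.5475, -0.1984, 0.0505]
tool_rot: [-3.141, 0.2, 0.027]
force: [-0.3, 0.7, -0.6]
grip_width: 0.0578
finger_force: 65.0
clock: 15.55
position: [0.5479, -0.1985, 0.0504]
tool_rot: [3.141, 0.199, 0.027]
force: [0.4, -0.1, -0.5]
grip_width: 0.0583
finger_force: 65.0
clock: 15.75
position: [0.5477, -0.1985, 0.049]
tool_rot: [3.141, 0.2, 0.027]
force: [-0.1, 0.2, -0.5]
grip_width: 0.0582
finger_force: 65.0
{'clock': 15.75, 'qpos': [0.2691, 0.783, -0.0772, 1.6677, 0.1298, 0.8913, -1.4268], 'position': [0.5477, -0.1985, 0.049], 'tool_rot': [3.1415, 0.1996, 0.0267], 'force': [-0.1464, 0.1631, -0.4778], 'moment': [0.0068, -0.254, -0.0247], 'grip_width': 0.0582, 'finger_force': 65.0258}
tip [ 0.60029112 -0.19795387  0.04146729  1.        ]
```

```bash
python3 -m inch '[[0.0002,0,0.001,0,0,0,0.5],[0,0,0,0,0,0,0.5]]'
python3 -m inch '[[0.0002,0,0.001,0,0,0,0.5],[0,0,0,0,0,0,0.5]]'
python3 -m inch '[[0.0002,0,0.001,0,0,0,0.5],[0,0,0,0,0,0,0.5]]'
```

```text
clock: 15.95
position: [0.5476, -0.1984, 0.0477]
tool_rot: [-3.142, 0.2, 0.027]
force: [-0.2, -0.1, -0.4]
grip_width: 0.0576
finger_force: 65.0
clock: 16.15
position: [0.5476, -0.1984, 0.0466]
tool_rot: [-3.142, 0.2, 0.027]
force: [-0.2, -0.5, 0.5]
grip_width: 0.0579
finger_force: 65.0
clock: 16.35
position: [0.5476, -0.1984, 0.0457]
tool_rot: [-3.142, 0.2, 0.027]
force: [-1.6, 0.8, 2.9]
grip_width: 0.0578
finger_force: 65.3
```

```bash
python3 -m inch '[[-0.0002,0,-0.0013,0,0,0,0.5],[0.0025,0,-0.0005,0,0,0,0.5],[0.0025,0,-0.0005,0,0,0,0.5],[0,0,0,0,0,0,0.5]]'
python3 -m inch '[[0.0025,0,-0.0005,0,0,0,0.5],[0,0,0,0,0,0,0.5]]'
python3 -m inch '[[0.0015,0,-0.0003,0,0,0,0.5],[0,0,0,0,0,0,0.5]]'
```

```text
clock: 16.75
position: [0.5532, -0.1982, 0.047]
tool_rot: [-3.142, 0.2, 0.027]
force: [0.4, 0.4, -1.0]
grip_width: 0.0579
finger_force: 65.0
clock: 16.95
position: [0.5556, -0.1981, 0.047]
tool_rot: [-3.142, 0.2, 0.027]
force: [-1.1, -0.5, -0.2]
grip_width: 0.0577
finger_force: 65.0
clock: 17.15
position: [0.557, -0.1981, 0.047]
tool_rot: [-3.142, 0.2, 0.027]
force: [-0.7, 0.2, -0.7]
grip_width: 0.0578
finger_force: 65.0
```

```bash
python3 -m inch '[[0.001,0,-0.0002,0,0,0,0.5],[0,0,0,0,0,0,0.5]]'
python3 -m inch '[[0.001,0,-0.0002,0,0,0,0.5],[0,0,0,0,0,0,0.5]]'
python3 - <<'E'
from h import *
s=st();c=calibration('wrist');im=grab_frame('wrist')
cv2.imwrite('pics/w7.png',cv2.resize(im[60:300,170:390,::-1],None,fx=2.5,fy=2.5))
E
```

```text
clock: 17.35
position: [0.558, -0.1981, 0.047]
tool_rot: [-3.142, 0.2, 0.027]
force: [0.7, 0.7, -0.4]
grip_width: 0.0577
finger_force: 65.0
clock: 17.55
position: [0.5589, -0.1981, 0.047]
tool_rot: [3.142, 0.2, 0.027]
force: [-0.6, 0.3, -1.2]
grip_width: 0.0581
finger_force: 65.0
{'clock': 17.55, 'qpos': [0.2641, 0.7991, -0.0771, 1.637, 0.1283, 0.9066, -1.4284], 'position': [0.5589, -0.1981, 0.047], 'tool_rot': [3.1416, 0.2002, 0.0268], 'force': [-0.5852, 0.3102, -1.2078], 'moment': [-0.0406, -0.1191, -0.0097], 'grip_width': 0.0581, 'finger_force': 64.9979}
```

View pics/w7.png

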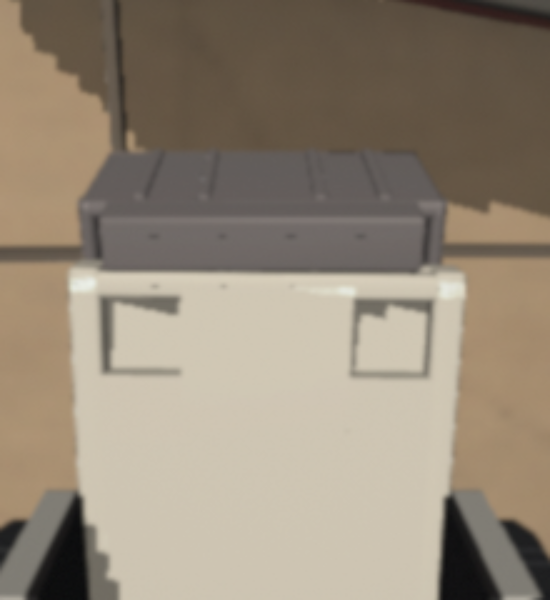

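```bash
python3 -m inch '[[-0.0003,-0.0006,0,0,0,0,0.5],[0.0001,0,0.00185,0,0.035,0,0.5],[0,0,0,0,0,0,0.5]]'
python3 -m inch '[[0.0001,0,0.00185,0,0.035,0,0.5],[0,0,0,0,0,0,0.5]]'
python3 -m inch '[[0.0001,0,0.0013,0,0.025,0,0.5],[0,0,0,0,0,0,0.5]]'
```

```text
clock: 17.9
position: [0.5577, -0.1977, 0.0453]
tool_rot: [3.142, 0.165, 0.026]
force: [1.0, -1.1, -1.0]
grip_width: 0.058
finger_force: 65.0
clock: 18.1
position: [0.5576, -0.1978, 0.0435]
tool_rot: [3.142, 0.131, 0.026]
force: [-0.9, -0.8, 0.2]
grip_width: 0.0577
finger_force: 65.0
clock: 18.3
position: [0.5581, -0.1976, 0.0423]
tool_rot: [-3.142, 0.105, 0.027]
force: [1.0, 0.2, -0.3]
grip_width: 0.0577
finger_force: 65.1
```

```bash
python3 -m inch '[[0,0,0.0008,0,0.015,0,0.5],[0,0,0,0,0,0,0.5]]'
python3 -m inch '[[0,0,0.0008,0,0.015,0,0.5],[0,0,0,0,0,0,0.5]]'
python3 - <<'E'
from h import *
st()
E
```

```text
clock: 18.5
position: [0.5586, -0.1975, 0.0417]
tool_rot: [3.142, 0.089, 0.027]
force: [2.1, -0.3, 3.6]
grip_width: 0.0578
finger_force: 65.5
clock: 18.7
position: [0.5589, -0.1975, 0.0412]
tool_rot: [3.141, 0.072, 0.027]
force: [2.6, 1.3, 5.6]
grip_width: 0.0576
finger_force: 65.8
{'clock': 18.7, 'qpos': [0.2941, 0.7528, -0.0956, 1.749, 0.1272, 0.7165, -1.421], 'position': [0.5589, -0.1975, 0.0412], 'tool_rot': [3.1414, 0.0725, 0.027], 'force': [2.5561, 1.2766, 5.5913], 'moment': [0.1665, -0.552, 0.0546], 'grip_width': 0.0576, 'finger_force': 65.8027}
```

```bash
python3 -m inch '[[0,0,0,0,0,0,0.3],[0,0,0,0,0,0,0.1],[0,0,0,0,0,0,0.05],[0,0,-0.015,0,0,0,0.05],[0,0,-0.03,0,0,0,0.05]]' 40
python3 -m inch '[[0,0,-0.04,0,0.0725,0,0.5],[-0.04,0,-0.02,0,0,0,1],[-0.02,0,0,0,0,0,1],[0,0,0,0,0,0,1],[0,0,0,0,0,0,1]]' 40
python3 - <<'E'
from h import *
s=st();c=calibration('wrist');im=grab_frame('wrist');save('w8',im)
for l,z in(('tub_lid',.042),('rail_edge',.0453),('ledge_end',.05),('recess',.05)):
  for q in landmark_of(l,'wrist'):print(l,np.round(q['xy']),q['score'],atz(c,q['xy'],z))
E
```

```text
clock: 19.2
position: [0.56, -0.1971, 0.0849]
tool_rot: [-3.141, 0.079, 0.027]
force: [0.4, 0.6, 1.2]
grip_width: 0.0806
finger_force: 0.0
clock: 19.7
position: [0.5047, -0.1992, 0.1464]
tool_rot: [3.141, 0.001, 0.026]
force: [0.1, 0.4, 0.7]
grip_width: 0.0078
finger_force: 0.0
{'clock': 19.7, 'qpos': [0.3611, 0.5044, -0.1284, 1.8913, 0.0917, 0.7527, -1.3629], 'position': [0.5047, -0.1992, 0.1464], 'tool_rot': [3.1412, 0.0013, 0.0265], 'force': [0.1459, 0.4042, 0.7428], 'moment': [0.0298, -0.0421, -0.0306], 'grip_width': 0.0078, 'finger_force': 0.0}
tub_lid [275. 130.] 0.58 [ 0.55798306 -0.19797537  0.042     ]
rail_edge [274.  52.] 0.78 [ 0.6073796  -0.19564468  0.0453    ]
ledge_end [277. 215.] 0.93 [ 0.50001537 -0.20056375  0.05      ]
recess [273. 317.] 0.35 [ 0.41748656 -0.20041321  0.05      ]
```

View pics/w8.png

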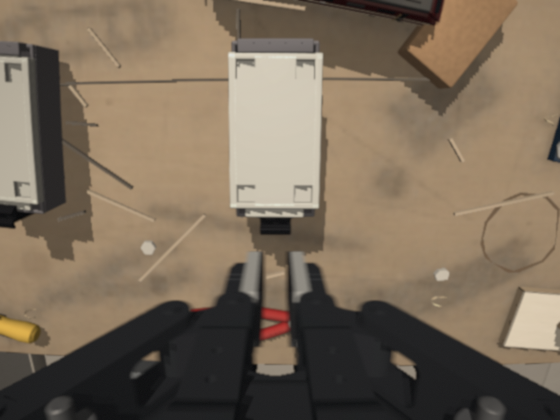

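```bash
python3 -m inch '[[0.012,0.0015,0.03,0,0,0,1],[0,0,0.03,0,0,0,1],[0,0,0.02,0,0,0,1],[0,0,0.006,0,0,0,1],[0,0,0,0,0,0,1]]' 40
python3 -m inch '[[0,0,0.003,0,0,0,1],[0,0,0.002,0,0,0,1],[0,0,0,0,0,0,1]]'
python3 -m inch '[[0,0,0.002,0,0,0,1],[0,0,0,0,0,0,1]]'
```

```text
clock: 20.45
position: [0.5159, -0.1999, 0.0588]
tool_rot: [-3.141, 0.004, 0.027]
force: [0.3, -0.0, 0.7]
grip_width: 0.0
finger_force: 0.0
clock: 20.75
position: [0.5166, -0.2004, 0.0551]
tool_rot: [3.141, 0.001, 0.027]
force: [0.2, -0.4, -0.0]
grip_width: 0.0
finger_force: 0.0
clock: 20.95
position: [0.5164, -0.2003, 0.0528]
tool_rot: [3.141, 0.002, 0.027]
force: [-0.3, -0.2, 0.3]
grip_width: 0.0002
finger_force: 0.0
```

```bash
for i in 1; do python3 -m inch '[[0,0,0.0015,0,0,0,1],[0,0,0,0,0,0,1]]'
python3 -m inch '[[0,0,0.0015,0,0,0,1],[0,0,0,0,0,0,1]]'
python3 -m inch '[[0,0,0.0015,0,0,0,1],[0,0,0,0,0,0,1]]'
python3 -m inch '[[0,0,0.001,0,0,0,1],[0,0,0,0,0,0,1]]'; done
```

```text
clock: 21.15
position: [0.5162, -0.2001, 0.0508]
tool_rot: [-3.142, 0.002, 0.027]
force: [-0.1, -0.5, 0.2]
grip_width: -0.0002
finger_force: 0.0
clock: 21.35
position: [0.5161, -0.2001, 0.0492]
tool_rot: [-3.141, 0.003, 0.027]
force: [0.2, 0.2, 0.9]
grip_width: -0.0
finger_force: 0.0
clock: 21.55
position: [0.5162, -0.2002, 0.0481]
tool_rot: [3.141, 0.002, 0.027]
force: [-2.1, 0.8, 5.9]
grip_width: 0.0001
finger_force: 3.0
clock: 21.75
position: [0.5162, -0.2003, 0.0478]
tool_rot: [3.141, 0.002, 0.027]
force: [-6.5, 1.3, 24.2]
grip_width: -0.0003
finger_force: 12.0
```

```bash
python3 -m inch '[[0,0,-0.01,0,0,0,1],[0,0,-0.04,0,0,0,1],[-0.012,0,-0.045,0,0,0,1],[0,0,0,0,0,0,1],[0,0,0,0,0,0,1]]'
python3 - <<'E'
from h import *
s=st();c=calibration('wrist');im=grab_frame('wrist');save('w9',im)
for l,z in(('rail_edge',.0453),('ledge_end',.0425),('tub_lid',.04)):
  for q in landmark_of(l,'wrist')[:2]:print(l,np.round(q['xy']),q['score'],atz(c,q['xy'],z))
for n in('w8','w9'):
  g=cv2.cvtColor(cv2.imread('pics/%s.png'%n),6)
  for col in (250,262,270,277,284,292,300): print(n,col,[(r,int(g[r,col])) for r in range(198,240,2)])
  print('rail',[(r,int(g[r,275])) for r in range(34,66,2)])
  for r in (60,130,200): print([(x,int(g[r,x])) for x in list(range(222,238,2))+list(range(312,328,2))])
E
```

```text
clock: 22.25
position: [0.5047, -0.2007, 0.143]
tool_rot: [3.141, 0.001, 0.027]
force: [-0.6, -0.1, -0.7]
grip_width: -0.0
finger_force: 0.0
{'clock': 22.25, 'qpos': [0.3648, 0.5098, -0.1298, 1.8931, 0.0946, 0.7448, -1.3626], 'position': [0.5047, -0.2007, 0.143], 'tool_rot': [3.1408, 0.0005, 0.0265], 'force': [-0.6046, -0.0523, -0.7025], 'moment': [-0.0461, 0.0228, 0.0189], 'grip_width': -0.0, 'finger_force': 0.0}
rail_edge [272.  52.] 0.82 [ 0.60728337 -0.19588481  0.0453    ]
ledge_end [277. 213.] 0.77 [ 0.50023217 -0.2025993   0.0425    ]
ledge_end [275. 133.] 0.6 [ 0.55629612 -0.19975853  0.0425    ]
tub_lid [275. 133.] 0.83 [ 0.55595845 -0.19963559  0.04      ]
w8 250 [(198, 195), (200, 189), (202, 178), (204, 200), (206, 187), (208, 128), (210, 127), (212, 162), (214, 183), (216, 145), (218, 85), (220, 83), (222, 80), (224, 79), (226, 80), (228, 84), (230, 85), (232, 95), (234, 121), (236, 126), (238, 128)]
w8 262 [(198, 195), (200, 195), (202, 195), (204, 214), (206, 195), (208, 129), (210, 111), (212, 118), (214, 179), (216, 143), (218, 30), (220, 19), (222, 20), (224, 24), (
[... 3851 characters left out ...]
2, 116), (44, 115), (46, 112), (48, 111), (50, 104), (52, 93), (54, 187), (56, 204), (58, 208), (60, 192), (62, 192), (64, 191)]
[(222, 151), (224, 159), (226, 189), (228, 190), (230, 190), (232, 151), (234, 110), (236, 111), (312, 133), (314, 188), (316, 190), (318, 187), (320, 142), (322, 91), (324, 91), (326, 90)]
[(222, 152), (224, 152), (226, 154), (228, 183), (230, 189), (232, 191), (234, 190), (236, 188), (312, 194), (314, 191), (316, 187), (318, 136), (320, 92), (322, 92), (324, 125), (326, 149)]
[(222, 146), (224, 146), (226, 146), (228, 153), (230, 183), (232, 186), (234, 182), (236, 148), (312, 187), (314, 182), (316, 130), (318, 89), (320, 91), (322, 119), (324, 144), (326, 145)]
```

```bash
cat >> h.py <<'E'
def lidfit(im,c,near=None,z=.048):
    hsv=cv2.cvtColor(np.ascontiguousarray(im),cv2.COLOR_RGB2HSV);m=((hsv[...,2]>172)&(hsv[...,1]<50)).astype(np.uint8)
    m=cv2.morphologyEx(m,cv2.MORPH_OPEN,np.ones((3,3)))
    n,lab,sta,cen=cv2.connectedComponentsWithStats(m);out=[]
    for k in range(1,n):
        if sta[k,4]>3000:
            cs=max(cv2.findContours((lab==k).astype(np.uint8),0,1)[0],key=len)
            P=np.array([atz(c,p[0].astype(float),z)[:2] for p in cv2.convexHull(cs)],np.float32)*1000
            out.append((sta[k].tolist(),cv2.minAreaRect(P)))
    return out
E
python3 - <<'E'
from h import *
s=st();c=calibration('wrist')
im=cv2.imread('pics/w9.png')[:,:,::-1]
for o in lidfit(im,c):print(o)
im=grab_frame('wrist')
for o in lidfit(im,c):print(o)
E
```

```text
{'clock': 22.45, 'qpos': [0.3643, 0.5135, -0.1297, 1.8935, 0.0947, 0.7445, -1.3627], 'position': [0.504, -0.2002, 0.1409], 'tool_rot': [-3.141, 0.0041, 0.027], 'force': [-0.5028, -0.0104, -0.5455], 'moment': [-0.0427, 0.0433, -0.001], 'grip_width': 0.0001, 'finger_force': 0.0}
([225, 53, 95, 154, 13212], ((555.7559204101562, -197.05337524414062), (98.4243392944336, 58.84928894042969), 1.5009655952453613))
([0, 58, 32, 147, 3267], ((552.73046875, -19.112960815429688), (23.77513313293457, 98.22763061523438), 85.7286376953125))
([226, 50, 96, 156, 13516], ((556.8893432617188, -197.72254943847656), (99.3946304321289, 59.52336883544922), 1.331085443496704))
([0, 56, 30, 147, 3121], ((553.0538940429688, -22.960865020751953), (22.003158569335938, 100.02587127685547), 80.38540649414062))
```

```bash
python3 -m inch '[[0.02,0,0,0,0,0,0],[0.02,-0.0011,0,0,0,0,0],[0.0126,0,0,0,0,0,0],[0,0,0.03,0,0,0,0],[0,0,0.02,0,0,0,0]]' 40
python3 -m inch '[[0,0,0,0,0,0,0],[0,0,0.03,0,0,0,0],[0,0,0.03,0,0,0,0],[0,0,0.018,0,0,0,0],[0,0,0.005,0,0,0,0]]'
python3 -m inch '[[0,0,0,0,0,0,0.2],[0,0,0,0,0,0,0.3],[0,0,0,0,0,0,0.4],[0,0,0,0,0,0,0.5],[0,0,0,0,0,0,0.5]]' 30
```

```text
clock: 23.0
position: [0.5566, -0.1976, 0.0898]
tool_rot: [-3.141, 0.004, 0.027]
force: [-0.0, 0.0, -0.6]
grip_width: 0.0728
finger_force: 0.0
clock: 23.5
position: [0.5559, -0.1977, 0.0075]
tool_rot: [-3.141, 0.005, 0.027]
force: [0.4, -0.1, 0.4]
grip_width: 0.0852
finger_force: 0.0
clock: 24.0
position: [0.5573, -0.1982, 0.0101]
tool_rot: [3.141, 0.001, 0.027]
force: [-2.0, 0.3, 8.8]
grip_width: 0.0595
finger_force: 32.7
```

```bash
python3 -m inch '[[0,0,0,0,0,0,0.2],[0,0,0,0,0,0,0.1],[0,0,-0.013,0,0,0,0.1],[0,0,0,0,0,0,0.1],[0,0,0,0,0,0,0.2]]' 30
python3 -m inch '[[0,0,0,0,0,0,0.3],[0,0,0,0,0,0,0.35],[0,0,0,0,0,0,0.4],[0,0,0,0,0,0,0.5]]' 30
python3 - <<'E'
from h import *
st()
E
```

```text
clock: 24.5
position: [0.557, -0.1981, 0.0224]
tool_rot: [3.141, 0.001, 0.027]
force: [0.1, -0.4, -0.1]
grip_width: 0.0683
finger_force: 0.0
clock: 24.9
position: [0.5566, -0.198, 0.022]
tool_rot: [3.142, 0.002, 0.027]
force: [-2.0, 0.9, 9.6]
grip_width: 0.0596
finger_force: 30.4
{'clock': 24.9, 'qpos': [0.3129, 0.7564, -0.1035, 1.8168, 0.1316, 0.5774, -1.4172], 'position': [0.5566, -0.198, 0.022], 'tool_rot': [3.1415, 0.0025, 0.0267], 'force': [-2.0279, 0.9477, 9.5588], 'moment': [0.1007, 0.4359, 0.0271], 'grip_width': 0.0596, 'finger_force': 30.3755}
```

```bash
python3 -m inch '[[0,0,0,0,0,0,0.2],[0,0,0,0,0,0,0.1],[0,0,-0.03,0,0,0,0.1],[0,0,-0.04,0,0,0,0.1],[-0.0125,0,-0.05,0,0,0,0.5]]' 60
python3 -m inch '[[-0.04,0,0,0,0,0,0.8],[0,0,0,0,0,0,1],[0,0,0,0,0,0,1],[0,0,0,0,0,0,1]]'
python3 - <<'E'
from h import *
s=st();c=calibration('wrist');im=grab_frame('wrist');save('A',im);np.save('Ac.npy',c['pose']);np.save('As.npy',np.r_[s['position'],s['tool_rot']])
for o in lidfit(im,c):print(o)
s=st()
E
python3 -m inch '[[0,-0.035,0,0,0,0.05,1],[0,-0.045,0,0,0,0.047,1],[0,-0.045,0,0,0,0,1],[0,-0.045,0,0,0,0,1],[0,-0.03,0,0,0,0,1]]'
python3 -m inch '[[0,0,0,0,0,0,1],[0,0,0,0,0,0,1],[0,0,0,0,0,0,1]]'
python3 - <<'E'
from h import *
s=st();c=calibration('wrist');im=grab_frame('wrist');save('B',im);np.save('Bc.npy',c['pose']);np.save('Bs.npy',np.r_[s['position'],s['tool_rot']])
for o in lidfit(im,c):print(o)
s=st()
E
```

```text
clock: 25.4
position: [0.5447, -0.1976, 0.1405]
tool_rot: [-3.141, 0.004, 0.028]
force: [-0.2, -0.4, 1.0]
grip_width: 0.0643
finger_force: 0.0
clock: 25.8
position: [0.5053, -0.1992, 0.1402]
tool_rot: [-3.141, 0.002, 0.027]
force: [0.5, -0.5, 0.3]
grip_width: 0.0036
finger_force: 0.0
{'clock': 25.8, 'qpos': [0.3636, 0.515, -0.1321, 1.8932, 0.0969, 0.7418, -1.367], 'position': [0.5053, -0.1992, 0.1402], 'tool_rot': [-3.1414, 0.0023, 0.027], 'force': [0.5111, -0.484, 0.3201], 'moment': [0.0084, -0.023, -0.0164], 'grip_width': 0.0036, 'finger_force': 0.0}
([227, 53, 97, 155, 13480], ((557.0108642578125, -197.8206329345703), (98.93582153320312, 59.57291793823242), 1.4421355724334717))
([0, 58, 31, 148, 3227], ((553.17529296875, -22.66006088256836), (22.706411361694336, 100.21332550048828), 80.43452453613281))
{'clock': 25.85, 'qpos': [0.3635, 0.5154, -0.1322, 1.893, 0.0969, 0.7419, -1.367], 'position': [0.5053, -0.1992, 0.14], 'tool_rot': [-3.1413, 0.0026, 0.0271], 'force': [0.0451, 0.4384, 0.0606], 'moment': [0.047, 0.0066, 0.0088], 'grip_width': 0.0001, 'finger_force': 0.0}
clock: 26.3
[... 391 characters left out ...]
401], 'tool_rot': [3.1409, 0.003, -0.0713], 'force': [0.5011, 0.4751, -0.2369], 'moment': [0.0121, -0.0069, -0.0084], 'grip_width': -0.0002, 'finger_force': 0.0}
([516, 54, 44, 150, 5050], ((556.6326293945312, -184.89456176757812), (99.12217712402344, 32.847084045410156), 2.089463233947754))
([223, 69, 96, 153, 13000], ((555.3119506835938, -0.9147415161132812), (59.35629653930664, 99.4268798828125), 85.82488250732422))
{'clock': 26.7, 'qpos': [-0.0203, 0.4754, -0.1233, 1.9688, 0.087, 0.7053, -1.8391], 'position': [0.5134, -0.0009, 0.1402], 'tool_rot': [3.141, 0.0029, -0.0718], 'force': [-0.4811, 0.205, 0.8697], 'moment': [-0.001, -0.0148, -0.0529], 'grip_width': -0.0003, 'finger_force': 0.0}
```

```bash
python3 -m inch '[[-0.01,-0.003,0,0,0,0,1],[0,0,0,0,0,0,1],[0,0,0,0,0,0,1],[0,0,0,0,0,0,1]]'
python3 - <<'E'
from h import *
s=st();c=calibration('wrist');im=grab_frame('wrist');save('B2',im);np.save('Bc.npy',c['pose']);np.save('Bs.npy',np.r_[s['position'],s['tool_rot']])
for o in lidfit(im,c):print(o)
s=st()
A=cv2.imread('pics/A.png',0);B=cv2.imread('pics/B2.png',0)
def ecc(name,r0,r1,c0,c1):
    W=np.eye(2,3,dtype=np.float32);m=np.zeros_like(A);m[r0:r1,c0:c1]=255
    try:
        cc,W=cv2.findTransformECC(A,B,W,cv2.MOTION_EUCLIDEAN,(3,200,1e-6),m,3)
        p=W@[(c0+c1)/2,(r0+r1)/2,1];print(name,round(cc,4),'shift px',p-[(c0+c1)/2,(r0+r1)/2],'rot',np.arctan2(W[1,0],W[0,0]))
    except Exception as e: print(name,e)
ecc('lid',46,214,222,328);ecc('rail',36,62,240,312);ecc('clip',210,240,255,298);ecc('nose',211,226,256,294);ecc('all',36,238,222,328)
# rail / clip column edges
for n,I in(('A',A),('B',B)):
    print(n,'rail row44',[(x,int(I[44,x])) for x in list(range(228,244,1))+list(range(308,324,1))])
    print(n,'clip row225',[(x,int(I[225,x])) for x in list(range(252,264,1))+list(range(286,298,1))])
E
```

```text
clock: 27.1
position: [0.5037, 0.0038, 0.1405]
tool_rot: [3.141, 0.002, -0.07]
force: [0.4, 0.0, 0.3]
grip_width: -0.0001
finger_force: 0.0
{'clock': 27.1, 'qpos': [-0.0291, 0.4618, -0.1254, 1.9931, 0.0869, 0.6938, -1.8498], 'position': [0.5037, 0.0038, 0.1405], 'tool_rot': [3.1414, 0.0021, -0.0705], 'force': [0.3531, 0.0002, 0.2936], 'moment': [-0.0142, -0.0015, 0.0012], 'grip_width': -0.0001, 'finger_force': 0.0}
([523, 39, 37, 151, 4025], ((556.3409423828125, -182.29098510742188), (98.54436492919922, 27.33889389038086), 1.667508602142334))
([229, 52, 97, 156, 13420], ((555.300537109375, -0.9076309204101562), (59.642555236816406, 99.4964599609375), 85.69239807128906))
{'clock': 27.15, 'qpos': [-0.0292, 0.4619, -0.1255, 1.9931, 0.0869, 0.6938, -1.8498], 'position': [0.5037, 0.0039, 0.1405], 'tool_rot': [3.1414, 0.0022, -0.0704], 'force': [0.6696, -0.095, 0.385], 'moment': [-0.0088, -0.01, 0.056], 'grip_width': 0.0005, 'finger_force': 0.0}
lid 0.9671 shift px [ 2.00264772 -0.74061092] rot 0.0002515168
rail 0.9897 shift px [ 2.04009759 -0.8928835 ] rot -0.0002472425
clip 0.9605 shift 
[... 799 characters left out ...]
7), (295, 87), (296, 86), (297, 86)]
B rail row44 [(228, 142), (229, 142), (230, 141), (231, 132), (232, 112), (233, 101), (234, 99), (235, 86), (236, 64), (237, 47), (238, 65), (239, 96), (240, 110), (241, 113), (242, 112), (243, 112), (308, 109), (309, 109), (310, 108), (311, 108), (312, 108), (313, 108), (314, 108), (315, 102), (316, 85), (317, 63), (318, 67), (319, 90), (320, 99), (321, 95), (322, 99), (323, 116)]
B clip row225 [(252, 87), (253, 87), (254, 88), (255, 88), (256, 87), (257, 87), (258, 88), (259, 87), (260, 82), (261, 64), (262, 39), (263, 23), (286, 22), (287, 23), (288, 22), (289, 22), (290, 19), (291, 29), (292, 54), (293, 76), (294, 87), (295, 89), (296, 90), (297, 92)]
```

```bash
python3 -m inch '[[0,0,0,0,0,-0.0975,0.6],[0,0.035,0,0,0,0,0],[0.01,0.045,0,0,0,0,0],[0.01,0.045,0,0,0,0,0],[0.01,0.045,0,0,0,0,0]]' 60
python3 -m inch '[[0.0174,0.0333,0,0,0,0,0],[0,0,0.03,0,0,0,0],[0,0,0.02,0,0,0,0],[0,0,0,0,0,0,0]]'
python3 - <<'E'
from h import *
st()
E
```

```text
clock: 27.65
position: [0.5385, -0.167, 0.1405]
tool_rot: [3.142, 0.002, 0.027]
force: [0.6, 1.0, -0.4]
grip_width: 0.0725
finger_force: 0.0
clock: 28.05
position: [0.555, -0.1978, 0.0879]
tool_rot: [-3.14, 0.006, 0.027]
force: [-0.4, 0.4, -0.1]
grip_width: 0.0854
finger_force: 0.0
{'clock': 28.05, 'qpos': [0.3249, 0.6531, -0.1197, 1.798, 0.1129, 0.7036, -1.4008], 'position': [0.555, -0.1978, 0.0879], 'tool_rot': [-3.1403, 0.0063, 0.0269], 'force': [-0.3953, 0.3881, -0.0748], 'moment': [-0.0214, 0.035, 0.0539], 'grip_width': 0.0854, 'finger_force': 0.0}
```

```bash
python3 -m inch '[[0,0,0.03,0,0,0,0],[0,0,0.028,0,0,0,0.1],[0,0,0.01,0,0,0,0.1],[0,0,0,0,0,0,0.1],[0,0,0,0,0,0,0.1]]'
python3 - <<'E'
from h import *
st()
E
```

```text
clock: 28.55
position: [0.5569, -0.1981, 0.0237]
tool_rot: [3.141, 0.001, 0.027]
force: [0.1, -0.4, -0.7]
grip_width: 0.0771
finger_force: 0.0
{'clock': 28.55, 'qpos': [0.3141, 0.7536, -0.1052, 1.8168, 0.1331, 0.5791, -1.4179], 'position': [0.5569, -0.1981, 0.0237], 'tool_rot': [3.1412, 0.0013, 0.0273], 'force': [0.1197, -0.3997, -0.6514], 'moment': [0.0056, -0.011, 0.0431], 'grip_width': 0.0771, 'finger_force': 0.0}
```

```bash
python3 -m inch '[[0,0,0.0015,0,0,0,0.2],[0,0,0,0,0,0,0.3],[0,0,0,0,0,0,0.4],[0,0,0,0,0,0,0.5],[0,0,0,0,0,0,0.5]]' 70
python3 -m inch '[[0,0,0,0,0,0,0.5],[0,0,-0.004,0,0,0,0.5],[0,0,-0.005,0,0,0,0.5],[0,0,-0.01,0,0,0,0.5],[0,0,0,0,0,0,0.5]]'
python3 - <<'E'
from h import *
st()
E
```

```text
clock: 29.05
position: [0.5568, -0.1981, 0.0222]
tool_rot: [3.141, 0.001, 0.027]
force: [-3.3, 1.1, 13.8]
grip_width: 0.0585
finger_force: 71.9
clock: 29.55
position: [0.5569, -0.1982, 0.0413]
tool_rot: [3.141, 0.001, 0.027]
force: [-0.4, 0.1, -3.1]
grip_width: 0.0583
finger_force: 76.5
{'clock': 29.55, 'qpos': [0.3173, 0.725, -0.1096, 1.8138, 0.1282, 0.6103, -1.4138], 'position': [0.5569, -0.1982, 0.0413], 'tool_rot': [3.1411, 0.0008, 0.0272], 'force': [-0.3808, 0.0637, -3.0574], 'moment': [-0.0031, -0.0262, 0.0074], 'grip_width': 0.0583, 'finger_force': 76.4792}
```

```bash
python3 -m inch '[[0,0,-0.015,0,0,0,0.5],[0,0,-0.025,0,0,0,0.5],[0,0,-0.025,0,0,0,0.5],[0,0,-0.015,0,0,0.03,0.5],[0,0,0,0,0,0.04,0.5]]'
python3 -m inch '[[0,0,0,0,0,0.0275,0.5],[-0.001,-0.01,0,0,0,0,0.5],[-0.002,-0.02,0,0,0,0,0.5],[-0.002,-0.03,0,0,0,0,0.5],[-0.002,-0.03,0,0,0,0,0.5]]'
python3 -m inch '[[-0.002,-0.03,0,0,0,0,0.5],[-0.002,-0.03,0,0,0,0,0.5],[-0.002,-0.025,0,0,0,0,0.5],[-0.0013,-0.015,0,0,0,0,0.5],[-0.001,-0.0064,0,0,0,0,0.5]]'
python3 -m inch '[[0,0,0,0,0,0,0.5],[0,0,0,0,0,0,0.5],[0,0,0,0,0,0,0.5]]'
python3 - <<'E'
from h import *
for i in range(3): st()
E
```

```text
clock: 30.05
position: [0.5574, -0.1983, 0.1225]
tool_rot: [3.141, -0.001, -0.046]
force: [1.2, -0.3, -3.2]
grip_width: 0.0587
finger_force: 76.5
clock: 30.55
position: [0.5552, -0.106, 0.1193]
tool_rot: [-3.142, 0.004, -0.07]
force: [0.5, 0.8, -4.0]
grip_width: 0.0584
finger_force: 76.4
clock: 31.05
position: [0.5547, 0.0008, 0.1195]
tool_rot: [-3.142, 0.003, -0.068]
force: [0.3, -0.6, -3.3]
grip_width: 0.058
finger_force: 76.4
clock: 31.35
position: [0.5549, -0.0023, 0.1197]
tool_rot: [3.141, 0.003, -0.072]
force: [-0.1, -0.4, -2.8]
grip_width: 0.0582
finger_force: 76.4
{'clock': 31.35, 'qpos': [-0.0296, 0.5602, -0.1008, 1.8768, 0.0824, 0.7113, -1.8204], 'position': [0.5549, -0.0023, 0.1197], 'tool_rot': [3.1408, 0.0026, -0.0719], 'force': [-0.1061, -0.3724, -2.8274], 'moment': [-0.0561, -0.037, 0.0167], 'grip_width': 0.0582, 'finger_force': 76.4035}
{'clock': 31.35, 'qpos': [-0.0296, 0.5602, -0.1008, 1.8768, 0.0824, 0.7113, -1.8204], 'position': [0.5549, -0.0023, 0.1197], 'tool_rot': [3.1408, 0.0026, -0.0719], 'force': [-0.1061, -0.3724, -2.8274], 'moment': [-0.0561, -0.037, 0.0167], 'grip_width': 0.0582, 'finger_force': 76.4035}
{'clock': 31.35, 'qpos': [-0.0296, 0.5602, -0.1008, 1.8768, 0.0824, 0.7113, -1.8204], 'position': [0.5549, -0.0023, 0.1197], 'tool_rot': [3.1408, 0.0026, -0.0719], 'force': [-0.1061, -0.3724, -2.8274], 'moment': [-0.0561, -0.037, 0.0167], 'grip_width': 0.0582, 'finger_force': 76.4035}
```

```bash
python3 -m inch '[[0.0005,-0.0011,0.012,0,0,0,0.5],[0,0,0.02,0,0,0,0.5],[0,0,0.009,0,0,0,0.5],[0,0,0.002,0,0,0,0.5],[0,0,0,0,0,0,0.5]]'
python3 -m inch '[[0,0,0,0,0,0,0.5],[0,0,0,0,0,0,0.5]]'
python3 - <<'E'
from h import *
st()
E
```

```text
clock: 31.85
position: [0.5554, -0.0, 0.0766]
tool_rot: [3.141, 0.003, -0.07]
force: [0.6, -0.3, -3.0]
grip_width: 0.0584
finger_force: 76.3
clock: 32.05
position: [0.5558, 0.0001, 0.0774]
tool_rot: [3.141, 0.002, -0.07]
force: [1.0, -0.4, -3.2]
grip_width: 0.0582
finger_force: 76.3
{'clock': 32.05, 'qpos': [-0.0386, 0.627, -0.0946, 1.8971, 0.0948, 0.6233, -1.8334], 'position': [0.5558, 0.0001, 0.0774], 'tool_rot': [3.1415, 0.0015, -0.0703], 'force': [0.9665, -0.3612, -3.2468], 'moment': [-0.0414, -0.0506, 0.0097], 'grip_width': 0.0582, 'finger_force': 76.3371}
```

```bash
python3 -m inch '[[-0.0002,0.0013,0.002,0,0,0,0.5],[0,0,0.002,0,0,0,0.5],[0,0,0,0,0,0,0.5],[0,0,0,0,0,0,0.5]]'
python3 -m inch '[[0,0,0.001,0,0,0,0.5],[0,0,0,0,0,0,0.5]]'
python3 -m inch '[[0,0,0.001,0,0,0,0.5],[0,0,0,0,0,0,0.5]]'
python3 - <<'E'
from h import *
st()
E
```

```text
clock: 32.45
position: [0.5551, -0.0011, 0.0727]
tool_rot: [3.141, 0.003, -0.07]
force: [1.0, 0.3, -3.1]
grip_width: 0.0587
finger_force: 76.4
clock: 32.65
position: [0.5551, -0.0011, 0.0717]
tool_rot: [3.141, 0.003, -0.07]
force: [0.0, 0.4, -3.4]
grip_width: 0.0586
finger_force: 76.4
clock: 32.85
position: [0.5551, -0.0012, 0.0707]
tool_rot: [3.141, 0.003, -0.07]
force: [0.2, -0.5, -3.5]
grip_width: 0.0587
finger_force: 76.4
{'clock': 32.85, 'qpos': [-0.0371, 0.6375, -0.0936, 1.9007, 0.0967, 0.6104, -1.8329], 'position': [0.5551, -0.0012, 0.0707], 'tool_rot': [3.1414, 0.0026, -0.0703], 'force': [0.212, -0.5432, -3.502], 'moment': [-0.0044, -0.0184, -0.0079], 'grip_width': 0.0587, 'finger_force': 76.3682}
```

```bash
python3 -m inch '[[0.0003,0,0.001,0,0,0,0.5],[0,0,0,0,0,0,0.5]]'
python3 -m inch '[[0,0,0.001,0,0,0,0.5],[0,0,0,0,0,0,0.5]]'
python3 -m inch '[[0,0,0.001,0,0,0,0.5],[0,0,0,0,0,0,0.5]]'
```

```text
clock: 33.05
position: [0.5554, -0.0012, 0.0697]
tool_rot: [3.141, 0.003, -0.07]
force: [-0.4, -0.2, -3.2]
grip_width: 0.0588
finger_force: 76.4
clock: 33.25
position: [0.5554, -0.0012, 0.0687]
tool_rot: [3.141, 0.003, -0.07]
force: [-1.3, -0.3, -4.3]
grip_width: 0.0586
finger_force: 76.4
clock: 33.45
position: [0.5555, -0.0012, 0.0678]
tool_rot: [3.141, 0.002, -0.07]
force: [0.3, 0.7, -1.1]
grip_width: 0.0584
finger_force: 76.6
```

```bash
python3 -m inch '[[0,0,0.0007,0,0,0,0.5],[0,0,0,0,0,0,0.5]]'
python3 -m inch '[[0,0,0.0007,0,0,0,0.5],[0,0,0,0,0,0,0.5]]'
```

```text
clock: 33.65
position: [0.5555, -0.0012, 0.0671]
tool_rot: [3.141, 0.002, -0.07]
force: [0.1, 0.4, -0.8]
grip_width: 0.0584
finger_force: 76.6
clock: 33.85
position: [0.5554, -0.0012, 0.0663]
tool_rot: [3.141, 0.002, -0.07]
force: [0.2, 0.2, -1.0]
grip_width: 0.0586
finger_force: 76.6
```

```bash
python3 -m inch '[[0,0,0.0004,0,0,0,0.5],[0,0,0,0,0,0,0.4],[0,0,0,0,0,0,0.25],[0,0,0,0,0,0,0.1],[0,0,0,0,0,0,0.05]]' 30
python3 -m inch '[[0,0,0,0,0,0,0.05],[0,0,-0.02,0,0,0,0.05],[0,0,-0.04,0,0,0,0.05],[0,0,-0.05,0,0,0,0.5],[-0.03,0,-0.02,0,0,0,1]]'
python3 -m inch '[[-0.023,0,0.004,0,0,0,1],[0,0,0,0,0,0,1],[0,0,0,0,0,0,1],[0,0,0,0,0,0,1]]'
python3 - <<'E'
from h import *
s=st();c=calibration('wrist');im=grab_frame('wrist');save('C',im)
for z in(.092,.096):
  for o in lidfit(im,c,z=z):print(z,o)
g=cv2.cvtColor(im,7)
for col in (266,272,278,284): print(col,[(r,int(g[r,col])) for r in range(196,240,2)])
im=grab_frame('top')
for l in('nut','tub','full_tub'):
  for q in landmark_of(l,'top'):print(l,np.round(q['xy']),q['score'],atz(calibration('top'),q['xy'],0.0))
E
```

```text
clock: 34.35
position: [0.5554, -0.0012, 0.066]
tool_rot: [3.141, 0.003, -0.07]
force: [0.6, -0.8, 0.7]
grip_width: 0.0812
finger_force: 0.0
clock: 34.85
position: [0.5289, 0.001, 0.1998]
tool_rot: [-3.141, -0.003, -0.071]
force: [-0.6, 1.3, -0.8]
grip_width: 0.0541
finger_force: 0.0
clock: 35.25
position: [0.5034, 0.0025, 0.192]
tool_rot: [3.141, 0.002, -0.07]
force: [-0.6, -0.3, -0.1]
grip_width: -0.0003
finger_force: 0.0
{'clock': 35.25, 'qpos': [-0.0305, 0.3841, -0.1181, 1.9503, 0.0604, 0.8129, -1.8228], 'position': [0.5034, 0.0025, 0.192], 'tool_rot': [3.1414, 0.0023, -0.0703], 'force': [-0.559, -0.292, -0.1041], 'moment': [0.0348, -0.0152, 0.0341], 'grip_width': -0.0003, 'finger_force': 0.0}
0.092 ([228, 53, 94, 152, 12675], ((555.4673461914062, -0.9441986083984375), (59.713863372802734, 99.90866088867188), 85.9725570678711))
0.096 ([228, 53, 94, 152, 12675], ((555.782958984375, -0.9704933166503906), (58.73017501831055, 98.26280975341797), 85.9725570678711))
266 [(196, 189), (198, 188), (200, 201), (202, 203), (204, 159), (206, 112), (208, 100), (210, 41), (212, 30), (214, 31),
[... 194 characters left out ...]
58), (206, 114), (208, 148), (210, 54), (212, 30), (214, 30), (216, 31), (218, 22), (220, 15), (222, 17), (224, 31), (226, 28), (228, 31), (230, 20), (232, 29), (234, 80), (236, 89), (238, 89)]
278 [(196, 188), (198, 189), (200, 201), (202, 200), (204, 156), (206, 112), (208, 101), (210, 44), (212, 30), (214, 30), (216, 31), (218, 22), (220, 17), (222, 21), (224, 29), (226, 29), (228, 31), (230, 20), (232, 29), (234, 80), (236, 90), (238, 90)]
284 [(196, 189), (198, 188), (200, 200), (202, 200), (204, 156), (206, 112), (208, 98), (210, 38), (212, 30), (214, 30), (216, 30), (218, 22), (220, 17), (222, 22), (224, 29), (226, 28), (228, 30), (230, 19), (232, 29), (234, 80), (236, 89), (238, 89)]
```

```bash
python3 -c "
from workcell import bot
print(bot.job_done())"
```

```text
the job is handed in; nothing more can be done
None
```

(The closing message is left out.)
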